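Hold up the tool panel of a lathe accessory case

TASK

Open the lathe accessory case: lift its lid by the front tab and lay it right back until it rests on its stop, without letting it slam, and let go of it. Then lift the hinged tool panel inside by its tab up to its balance point, where it wants to fall neither shut nor back against the lid, gently and without letting it flop. Finish while still holding the panel's tab in the fingers, the panel motionless at the balance point, so that I can reach the chuck underneath; leave the chuck and the other things on the bench where they are.

Things in the scene. Friction and masses are not known exactly. Their poses are not given: they have to be found in the camera images.
- case: Tool case fixed to the bench: grey plastic walls 8 mm thick, aluminium edges; base 220 (x) x 320 (y) x 85 mm high, 127 mm with the lid shut on it. Origin: centre of its underside, on the bench. Its -x is the front (lift tab, two undone latches), which faces roughly to the robot's left; +x is the back (hinges); y runs along the width.
- lid: Lid of the case, a shell 220 x 320 x 42 mm. Origin: middle of its hinge line, at the top outer edge of the back wall, 110 mm behind the case's origin and 85 mm above the bench; the axis runs along the case's y. Shut, its axes are as the case's (-x to the front); they turn with it.
- lid_angle (a joint): Lid angle: 0 = shut, grows as the front edge rises and goes over to the back, 1.90 = resting on its stop (109 degrees, leaning back). Lid about 0.57 kg, 42 mm high, damped hinge, no latch or stay: below 1.32 it falls shut, above that it falls back to the stop.
- lid_tab (a point): Lift tab in the middle of the lid's front edge, part of the lid: flat aluminium bar standing out 36 mm, 24 mm wide (along the case's y; grip across this width), 12 mm thick. Origin: the place to grip, 24 mm out from the lid's front wall. Lid shut: 244 mm in front of and 10 mm above the lid's origin (95 mm above the bench), axes as the case's. It swings with the lid.
- panel: Tool panel that lies in the case under the lid (see panel_angle). Origin: middle of its hinge line, inside the case near the back wall, 90 mm behind the case's origin and 55 mm above the bench; the axis runs along the case's y. Flat, its axes are as the case's (-x to the front); they turn with it.
- panel_angle (a joint): Tool panel angle: 0 = flat in the case, grows as its front edge rises and goes over to the back, 1.80 = fallen back to its end stop. 6 mm plywood, 284 mm wide, reaching 142 mm in front of its hinge; chuck jaws and lathe centres are clipped on top. About 0.92 kg, nearly frictionless hinge. It balances at 1.395 (80 degrees up, 10 short of upright) and falls away to either side.
- panel_tab (a point): Lift tab in the middle of the panel's front edge, part of the panel: aluminium bar in its plane, 24 mm wide (along case y; grip across this), 12 mm thick, reaching 36 mm past the plywood. Origin: the place to grip, 24 mm past the plywood; panel flat: 166 mm in front of the panel's origin, 55 mm above the bench, 30 mm below the case rim, 26 mm from its front wall, empty well below.
- chuck: Four-jaw steel lathe chuck, 78 mm across and 39 mm high, 0.8 kg, standing loose in the well under the tool panel. Origin: centre of its underside. To be left alone.
- gouge: Turning gouge, 325 mm long, wooden handle 29 mm thick and thin steel blade, lying on the bench before the case. Origin: underside, near the middle, handle to its -x. To be left alone.
- bowl: Small turned wooden bowl, 110 mm across and 45 mm high, beside the case. Origin: centre of its underside. To be left alone.
- blank: Round wooden turning blank, 84 mm across and 50 mm high, in front of one end of the case. Origin: centre of its underside. To be left alone.

How it is judged (in metres and radians):
On the way, in this order (a step that is already met when the one before it is completed fails the run):
1. the lid has been laid back, is let go and rests on its stop (value of joint lid_angle above 1.85 rad and velocity of joint lid_angle between -0.1 and 0.1 rad/s and contact force between the fingers and lid below 0.3 N), for 0.3 s.
2. the tool panel is held by its tab at its balance point, motionless (value of joint panel_angle between 1.295 and 1.495 rad and velocity of joint panel_angle between -0.1 and 0.1 rad/s and contact force between the fingers and panel above 1 N), for 0.5 s.
At the end, for the whole second after the job is handed in: The panel stands within 0.10 rad of its balance point (joint between 1.295 and 1.495), still (under 0.1 rad/s), with the fingers gripping its tab (over 1 N); the lid rests untouched on its stop (joint over 1.85) (all of step 1 and all of step 2); the arm keeps its last pose, push and grip.
It fails at once if the lid slams or is flung (faster than 2.5 rad/s) (velocity of joint lid_angle above 2.5 rad/s or velocity of joint lid_angle below -2.5 rad/s).
It fails at once if the tool panel is dropped, flung or flops (faster than 2 rad/s), or falls back to its end stop (past 1.75 rad) (velocity of joint panel_angle above 2 rad/s or velocity of joint panel_angle below -2 rad/s or value of joint panel_angle above 1.75 rad).
It fails at once if the chuck is shifted by more than 20 mm (distance of chuck from where it was at the start of the episode above 0.02 m).
It fails at once if the gouge, bowl or blank is shifted by more than 30 mm (distance of any of gouge, bowl, blank from where it was at the start of the episode above 0.03 m).
It also fails if it takes over 64 s, if anything falls off the work surface, if the arm or the gripper's body presses on something with over 40 N, if the wrist force passes 120 N, or if a joint passes its speed limit or range.

ROBOT

A 6-joint arm with a two-finger parallel gripper is mounted at the origin on the work surface. World frame = base frame: x ahead of the robot, y to its left, z up, the work surface at z = 0. Lengths are in mm, angles in rad, forces in N, time in s.
With the tool pointing down it reaches from about 375 to 750 mm from the base axis. Payload 9 kg.
Tool frame: the origin (TCP) lies on the centre line of the jaws, within the pads' length; the fingertips stand 8 mm ahead of it and the grasp point (between the pads) lies 11 mm behind it (ctrl.tips_ahead is the z of the fingertips in the tool frame, in mm); z points along the fingers, y is the line along which they close (so a half turn about z gives the same grasp; the last joint's range is limited). The gripper opens to 85 mm and grips with 20 to 120 N. Pads are 22 mm wide; open, the fingers measure 114 mm over their backs; the gripper's body (76 mm by 85 mm) begins 54 mm behind the grasp point. The pads swing forward as they close: fully open they stand 13 mm farther back than shut.
Start: joints at [0.995, 0.104, 0.097, 1.564, 0, 1.353], TCP at [210.134, 562.031, 239.331] pointing down, gripper open.
Joint ranges: [-2.99, 2.99], [-0.84, 1.86], [-1.1, 1.16], [-1.84, 2.11], [-1.51, 1.56], [-3.14, 3.14]. Speed limits (rad/s): [2.22, 2.22, 2.57, 3.14, 3.14, 3.14].

INTERFACE

Orientations are given as [roll, pitch, yaw] about the fixed x, y, z axes, in that order (R = Rz(yaw) Ry(pitch) Rx(roll)).
In Python, from rig import ctrl gives the robot as it stands. The module is installed in compiled form; this text tells all that it offers.
- The arm moves only by the shell command python3 -m inch 'ROWS' [FORCE]. ROWS is JSON, a list of rows, each an object with "jaw": the closure in counts, from 0 (fully open) to 255 (shut); "travel": the shift along the tool's x, y, z in cm, a list of three; "rot": the turn, a rotation vector about the tool's x, y, z in rad, a list of three. In form: [{"jaw": jaw, "travel": [tx, ty, tz], "rot": [wx, wy, wz]}, ...]. A call has 1 to 20 rows; each row is the pose to reach, as a shift and turn from the pose commanded when the call began, along the tool's axes at that moment; what a row does not reach only later rows make up. A row lasts 1/12 s, in which the tool goes at most 41.7 mm and 7.16 degrees, less where a joint would pass 70% of its speed; a pose out of reach is approached as far as the arm can. A call with a gripper value outside its range is refused whole. The fingers move at their own pace and stop on an object; FORCE is the grip in N (left out, the last holds). Time passes only in rows, so rows that repeat a pose let the fingers close. It gives the time, the measured TCP pose, the force, the opening and the grip force at its end, in the units of the state.
- ctrl.read_state(): the state, without advancing time (a new reading comes with each control period).
- ctrl.get_image(name): name is "scene" or "top" or "wrist"; returns the picture (480x640x3 uint8, blue, green, red); there is no depth.
- ctrl.camera_params(name): a dict with "fx", "fy", "cx", "cy" (pixels), "cam_to_world" (4x4, takes a point from camera to world coordinates); the wrist camera has in their place "tool_from_camera" (4x4, takes a point from camera to tool coordinates, whose origin is the TCP and whose axes are the flange's). Camera axes: x right, y down, z forward; pixel columns grow to the right and rows downward; lengths in mm; the calibration is good to about 2 mm. A picture is of the moment at which its call begins: read the wrist's pose just before it. camera_params takes no time and is no camera call.
- ctrl.finish_job(): hands the job in; it is judged then, once.
The state is a dict: "clock": time; "qpos": joint angles; "qvel": joint speeds; "tau": joint torques, N m; "position": TCP position; "orientation": TCP orientation; "contact_force": force on the tool from outside, world axes, zero at the start; "ft_torque": the same for the moment, N m; "finger_gap": opening from 0.0 (shut) to 1.0 (fully open); "grip_force": force on a finger pad.
Only numpy, scipy, OpenCV 4.12 (cv2) and the standard library are available. Lean on these libraries where they do the work, as an engineer would, in place of code of your own. Each camera call takes 0.05 s, during which the arm holds its last target. There are 200 camera calls.

## Working session

There is one attempt and no reset: what is moved stays moved. The work goes in short steps, Python scripts to look and compute and a shell command to move; the robot and the scene stay as the last step left them, time stands still between calls to the robot, and variables do not carry over. Pictures are saved under pics/ and viewed, at most 10 in all, crops included, and the job is handed in when it is done.

```bash
mkdir -p pics; python3 - <<'E'
from rig import ctrl
import cv2,numpy as np
np.set_printoptions(precision=4,suppress=True)
s=ctrl.read_state();print(s['position'],s['orientation'],s['clock'],ctrl.tips_ahead)
for n in('top','scene'):
    cv2.imwrite(f'pics/{n}0.png',ctrl.get_image(n));p=ctrl.camera_params(n);print(n,p['fx'],p['fy'],p['cx'],p['cy']);print(np.array(p['cam_to_world']))
print(ctrl.camera_params('wrist'))
E
```

```text
[209.9262 561.7284 238.5198] [-3.1403 -0.0003  2.7838] 0.0 8.0
top 536.8101113146063 536.8101113146063 308.6649593872692 242.789356693361
[[  -0.0612   -0.9737    0.2194  376.1324]
 [  -0.9981    0.0594   -0.0151  146.2478]
 [   0.0017   -0.2199   -0.9755 1089.7574]
 [   0.        0.        0.        1.    ]]
scene 460.08142949871 460.08142949871 320.75254956484923 239.48511482939452
[[   0.0315    0.8167   -0.5762 1020.8757]
 [   0.9994   -0.0331    0.0077  153.5117]
 [  -0.0128   -0.5761   -0.8173  704.7208]
 [   0.        0.        0.        1.    ]]
{'fx': 391.3194067649233, 'fy': 391.3194067649233, 'cx': 326.7444620387392, 'cy': 234.21756566999633, 'tool_from_camera': array([[  -0.0015,   -0.9609,   -0.2769,   69.7713],
       [   1.    ,   -0.0017,    0.0006,   -0.1218],
       [  -0.001 ,   -0.2769,    0.9609, -134.7718],
       [   0.    ,    0.    ,    0.    ,    1.    ]])}
```

View pics/top0.png

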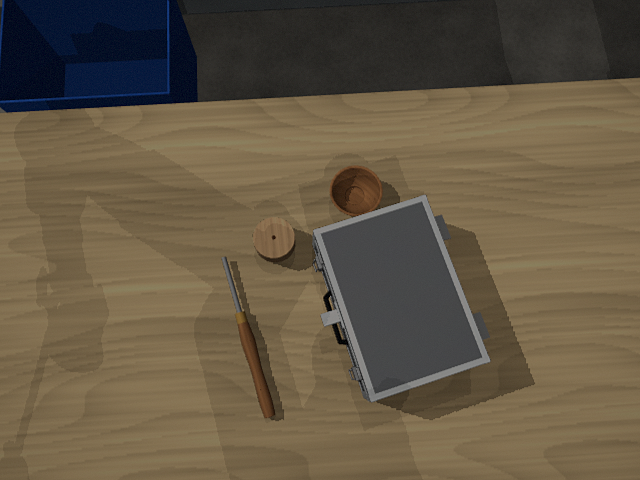

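View pics/scene0.png

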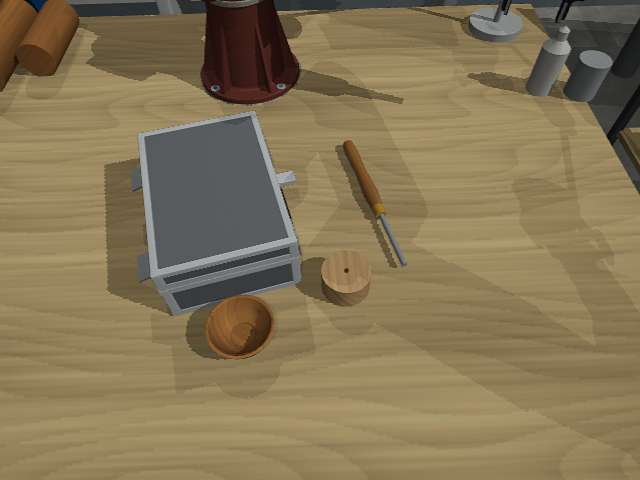

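The top view shows the case's lid corners at about (314,231), (427,197), (488,360), (372,399) and the tab at (331,317). In the scene view the corners are at about (138,134), (255,114), (299,240), (152,276) and the tab at (287,178). I'll fit the case pose from these.

```bash
cat > h.py <<'E'
from rig import ctrl
import cv2,numpy as np
from scipy.optimize import least_squares
from scipy.spatial.transform import Rotation as R
np.set_printoptions(precision=3,suppress=True)
def proj(n,P):
    p=ctrl.camera_params(n);T=np.linalg.inv(np.array(p['cam_to_world']))
    c=np.atleast_2d(P)@T[:3,:3].T+T[:3,3]
    return np.c_[p['fx']*c[:,0]/c[:,2]+p['cx'],p['fy']*c[:,1]/c[:,2]+p['cy']]
def C2W(v,P):
    P=np.atleast_2d(P);return P@R.from_euler('z',v[2]).as_matrix().T+[v[0],v[1],0]
E
python3 - <<'E'
from h import *
# case pts: front(-x)
pts=np.array([[-110,-160,127],[-110,160,127],[110,160,127],[110,-160,127],[-134,0,101]])
# front = +y world (left). case -x -> +y world roughly => yaw ~ -90deg
# case +y -> world +x
top=np.array([[372,399],[314,231],[427,197],[488,360],[331,317]])
sc=np.array([[255,114],[299,240],[152,276],[138,134],[287,178]])
f=lambda v:np.r_[(proj('top',C2W(v,pts))-top).ravel(),(proj('scene',C2W(v,pts))-sc).ravel()]
r=least_squares(f,[380,60,-1.4],x_scale=[10,10,.1],loss='soft_l1');print(r.x,r.fun.reshape(-1,2))
v=r.x
np.save('case.npy',v)
print('tab',C2W(v,[-134,0,95]),'hinge',C2W(v,[110,0,85]),'ptab',C2W(v,[-76,0,55]), 'phinge',C2W(v,[90,0,55]))
E
```

```text
[488.97  -25.062  -1.317] [[-1.05   2.327]
 [-0.852 -0.94 ]
 [-2.472 -2.112]
 [ 1.291  0.868]
 [-3.229  1.107]
 [-0.56  -3.164]
 [-2.574  1.732]
 [-1.401  1.548]
 [-0.505 -0.001]
 [ 0.657 -1.681]]
tab [[455.353 104.653  95.   ]] hinge [[ 516.566 -131.544   85.   ]] ptab [[469.904  48.508  55.   ]] phinge [[ 511.548 -112.183   55.   ]]
```

```bash
cat >> h.py <<'E'
def toolR(v,t):  # t tilt deg: tool z=(sin t,-cos t) in case xz, tool y=case y, tool x=(-cos t,-sin t)
    t=np.radians(t);z=np.array([np.sin(t),0,-np.cos(t)]);y=np.array([0,1,0.])
    return R.from_euler('z',v[2]).as_matrix()@np.c_[np.cross(y,z),y,z]
def cur():
    s=ctrl.read_state();return np.array(s['position']),R.from_euler('xyz',s['orientation']).as_matrix()
def delta(P0,R0,P,Rt):
    return (R0.T@(np.asarray(P)-P0))/10, R.from_matrix(R0.T@Rt).as_rotvec()
E
python3 - <<'E'
from h import *
v=np.load('case.npy');p,r=cur()
T=toolR(v,45);tab=C2W(v,[-134,0,95])[0]
print(tab-120*T[:,2],*delta(p,r,tab-120*T[:,2],T))
t=np.array([[225,258],[240,318],[270,415]])
E
```

```text
[434.066 186.792 179.853] [-34.125 -27.268   5.898] [ 0.375 -0.723  0.908]
```

```bash
A='{"jaw":0,"travel":[-34.1,-27.3,5.9],"rot":[0.375,-0.723,0.908]}'; python3 -m inch '[{"jaw":0,"travel":[-17,-13.6,0],"rot":[0.19,-0.36,0.45]},{"jaw":0,"travel":[-17,-13.6,0],"rot":[0.19,-0.36,0.45]},{"jaw":0,"travel":[-17,-13.6,0],"rot":[0.19,-0.36,0.45]},{"jaw":0,"travel":[-17,-13.6,0],"rot":[0.19,-0.36,0.45]},{"jaw":0,"travel":[-17,-13.6,0],"rot":[0.19,-0.36,0.45]},{"jaw":0,"travel":[-17,-13.6,0],"rot":[0.19,-0.36,0.45]},{"jaw":100,"travel":[-34.1,-27.3,5.9],"rot":[0.375,-0.723,0.908]},{"jaw":100,"travel":[-34.1,-27.3,5.9],"rot":[0.375,-0.723,0.908]},{"jaw":100,"travel":[-34.1,-27.3,5.9],"rot":[0.375,-0.723,0.908]},{"jaw":100,"travel":[-34.1,-27.3,5.9],"rot":[0.375,-0.723,0.908]},{"jaw":100,"travel":[-34.1,-27.3,5.9],"rot":[0.375,-0.723,0.908]},{"jaw":100,"travel":[-34.1,-27.3,5.9],"rot":[0.375,-0.723,0.908]},{"jaw":100,"travel":[-34.1,-27.3,5.9],"rot":[0.375,-0.723,0.908]},{"jaw":100,"travel":[-34.1,-27.3,5.9],"rot":[0.375,-0.723,0.908]},{"jaw":100,"travel":[-34.1,-27.3,5.9],"rot":[0.375,-0.723,0.908]},{"jaw":100,"travel":[-34.1,-27.3,5.9],"rot":[0.375,-0.723,0.908]}]' 20
python3 - <<'E'
from h import *
v=np.load('case.npy');p,r=cur();s=ctrl.read_state()
print(s['qpos'],p,r.T@toolR(v,45))
cv2.imwrite('pics/w1.png',ctrl.get_image('wrist'))
np.savez('w1.npz',p=p,r=r)
c=ctrl.camera_params('wrist');K=np.array(c['tool_from_camera'])
for q in ([-134,0,95],[-110,0,127],[-110,-160,127],[-110,160,127],[-146,-12,101],[-146,12,101]):
    t=r.T@(C2W(v,q)[0]-p);k=K[:3,:3].T@(t-K[:3,3]);print(q,c['fx']*k[0]/k[2]+c['cx'],c['fy']*k[1]/k[2]+c['cy'])
E
```

```text
clock: 1.43
position: [433.8, 187.9, 180.9]
orientation: [3.139, 0.784, 1.825]
contact_force: [-1.0, -0.3, -0.1]
finger_gap: 0.611
grip_force: 0.0
[ 0.557  0.079 -0.202  1.575 -0.74   1.984] [433.81  187.907 180.941] [[ 1.    -0.    -0.002]
 [ 0.     1.    -0.003]
 [ 0.002  0.003  1.   ]]
[-134, 0, 95] 326.2485307240233 229.2750740296573
[-110, 0, 127] 326.38830915893595 286.6219846142367
[-110, -160, 127] 95.00918889080069 287.2646970102122
[-110, 160, 127] 557.2535583600347 285.98069962149583
[-146, -12, 101] 307.62895411396175 228.14275849545066
[-146, 12, 101] 344.8857305006684 228.0497567178451
```

View pics/w1.png

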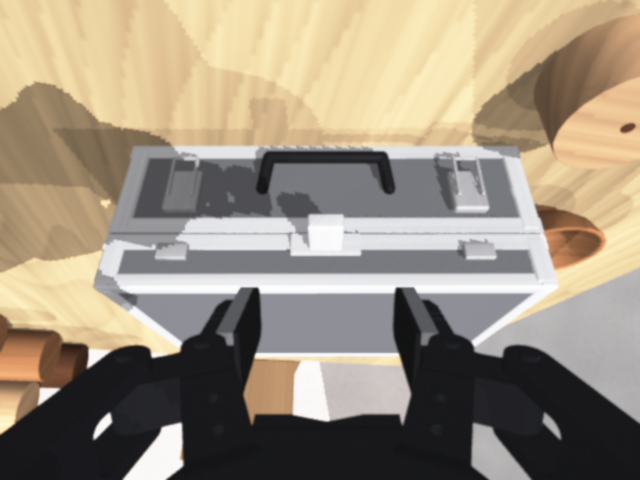

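The wrist view agrees with the fit to within a pixel or two: tab at (326,232), lid corners at (95,287) and (557,287). The handle is well below the tab. I'll move in and grip.

```bash
python3 -m inch '[{"jaw":100,"travel":[0,0,4],"rot":[0,0,0]},{"jaw":100,"travel":[0,0,7],"rot":[0,0,0]},{"jaw":100,"travel":[0,0,9],"rot":[0,0,0]},{"jaw":100,"travel":[0,0,11],"rot":[0,0,0]},{"jaw":100,"travel":[0,0,12.7],"rot":[0,0,0]},{"jaw":100,"travel":[0,0,12.7],"rot":[0,0,0]},{"jaw":255,"travel":[0,0,12.7],"rot":[0,0,0]},{"jaw":255,"travel":[0,0,12.7],"rot":[0,0,0]},{"jaw":255,"travel":[0,0,12.7],"rot":[0,0,0]},{"jaw":255,"travel":[0,0,12.7],"rot":[0,0,0]},{"jaw":255,"travel":[0,0,12.7],"rot":[0,0,0]},{"jaw":255,"travel":[0,0,12.7],"rot":[0,0,0]},{"jaw":255,"travel":[0,0,12.7],"rot":[0,0,0]}]' 25
cat >> h.py <<'E'
def arc(hinge,tabl,th0,th1,t0,t1,n,off=6):
    """rows along an arc from the current pose; tabl=(x,z) of the tab in the lid frame; prints travel/rot"""
    v=np.load('case.npy');p,r=cur();T0=toolR(v,t0)
    def pose(th,t):
        x=tabl[0]*np.cos(th)+tabl[1]*np.sin(th);z=-tabl[0]*np.sin(th)+tabl[1]*np.cos(th)
        T=toolR(v,t);return C2W(v,[hinge[0]+x,0,hinge[1]+z])[0]+off*T[:,2],T
    Pa,Ta=pose(th0,t0);print('model err mm (tool axes)',r.T@(Pa-p),'turn',R.from_matrix(r.T@Ta).as_rotvec())
    for k in range(1,n+1):
        f=k/n;P,T=pose(th0+f*(th1-th0),t0+f*(t1-t0));d,w=delta(Pa,Ta,P,T)
        print('{"jaw":255,"travel":[%.2f,%.2f,%.2f],"rot":[%.3f,%.3f,%.3f]},'%(*d,*w))
E
python3 - <<'E'
from h import *
print(ctrl.read_state()['qpos'])
arc((110,85),(-244,10),0,.7,45,25,18)
E
```

```text
clock: 2.57
position: [455.8, 100.9, 91.6]
orientation: [-3.14, 0.785, 1.828]
contact_force: [-11.5, 1.1, 9.3]
finger_gap: 0.279
grip_force: 25.4
[ 0.384 -0.034 -0.478  1.256 -0.777  1.752]
model err mm (tool axes) [0.222 0.532 0.964] turn [ 0.001 -0.     0.002]
{"jaw":255,"travel":[-0.70,0.00,-0.63],"rot":[0.000,0.019,0.000]},
{"jaw":255,"travel":[-1.42,0.00,-1.23],"rot":[0.000,0.039,0.000]},
{"jaw":255,"travel":[-2.17,0.00,-1.80],"rot":[0.000,0.058,0.000]},
{"jaw":255,"travel":[-2.94,0.00,-2.35],"rot":[0.000,0.078,-0.000]},
{"jaw":255,"travel":[-3.72,0.00,-2.86],"rot":[-0.000,0.097,-0.000]},
{"jaw":255,"travel":[-4.53,0.00,-3.34],"rot":[-0.000,0.116,-0.000]},
{"jaw":255,"travel":[-5.36,0.00,-3.79],"rot":[0.000,0.136,-0.000]},
{"jaw":255,"travel":[-6.20,0.00,-4.21],"rot":[0.000,0.155,-0.000]},
{"jaw":255,"travel":[-7.06,0.00,-4.59],"rot":[-0.000,0.175,-0.000]},
{"jaw":255,"travel":[-7.93,0.00,-4.94],"rot":[-0.000,0.194,-0.000]},
{"jaw":255,"travel":[-8.81,0.00,-5.26],"rot":[-0.000,0.213,-0.000]},
{"jaw":255,"travel":[-9.71,0.00,-5.54],"rot":[0.000,0.233,-0.000]},
{"jaw":255,"travel":[-10.62,0.00,-5.79],"rot":[-0.000,0.252,-0.000]},
{"jaw":255,"travel":[-11.53,0.00,-6.00],"rot":[0.000,0.271,0.000]},
{"jaw":255,"travel":[-12.46,0.00,-6.17],"rot":[-0.000,0.291,-0.000]},
{"jaw":255,"travel":[-13.39,0.00,-6.31],"rot":[-0.000,0.310,0.000]},
{"jaw":255,"travel":[-14.32,0.00,-6.41],"rot":[-0.000,0.330,-0.000]},
{"jaw":255,"travel":[-15.26,0.00,-6.47],"rot":[-0.000,0.349,-0.000]},
```

Gripped: the gap of 0.279 is about 24 mm, the tab's width. Now lifting.

```bash
python3 -m inch '[{"jaw":255,"travel":[-0.35,0,-0.32],"rot":[0,0.01,0]},{"jaw":255,"travel":[-0.9,0,-0.8],"rot":[0,0.025,0]},{"jaw":255,"travel":[-1.42,0,-1.23],"rot":[0,0.039,0]},{"jaw":255,"travel":[-2.17,0,-1.8],"rot":[0,0.058,0]},{"jaw":255,"travel":[-2.94,0,-2.35],"rot":[0,0.078,0]},{"jaw":255,"travel":[-3.72,0,-2.86],"rot":[0,0.097,0]},{"jaw":255,"travel":[-4.53,0,-3.34],"rot":[0,0.116,0]},{"jaw":255,"travel":[-5.36,0,-3.79],"rot":[0,0.136,0]},{"jaw":255,"travel":[-6.2,0,-4.21],"rot":[0,0.155,0]},{"jaw":255,"travel":[-7.06,0,-4.59],"rot":[0,0.175,0]},{"jaw":255,"travel":[-7.93,0,-4.94],"rot":[0,0.194,0]},{"jaw":255,"travel":[-8.81,0,-5.26],"rot":[0,0.213,0]},{"jaw":255,"travel":[-9.71,0,-5.54],"rot":[0,0.233,0]},{"jaw":255,"travel":[-10.62,0,-5.79],"rot":[0,0.252,0]},{"jaw":255,"travel":[-11.53,0,-6],"rot":[0,0.271,0]},{"jaw":255,"travel":[-12.46,0,-6.17],"rot":[0,0.291,0]},{"jaw":255,"travel":[-13.39,0,-6.31],"rot":[0,0.31,0]},{"jaw":255,"travel":[-14.32,0,-6.41],"rot":[0,0.33,0]},{"jaw":255,"travel":[-15.26,0,-6.47],"rot":[0,0.349,0]}]' 
python3 - <<'E'
from h import *
print(ctrl.read_state()['qpos'])
arc((110,85),(-244,10),0.7,1.3,25,5,18)
E
```

```text
clock: 4.15
position: [471.7, 39.4, 245.1]
orientation: [3.141, 0.434, 1.825]
contact_force: [-4.8, -2.6, -4.8]
finger_gap: 0.274
grip_force: 24.9
[ 0.067 -0.342 -0.357  1.469 -0.426  1.365]
model err mm (tool axes) [1.089 0.564 0.263] turn [ 0.001 -0.002  0.   ]
{"jaw":255,"travel":[-0.75,0.00,-0.30],"rot":[0.000,0.019,0.000]},
{"jaw":255,"travel":[-1.50,0.00,-0.57],"rot":[0.000,0.039,0.000]},
{"jaw":255,"travel":[-2.26,0.00,-0.82],"rot":[0.000,0.058,0.000]},
{"jaw":255,"travel":[-3.03,0.00,-1.05],"rot":[0.000,0.078,0.000]},
{"jaw":255,"travel":[-3.81,-0.00,-1.24],"rot":[0.000,0.097,0.000]},
{"jaw":255,"travel":[-4.60,-0.00,-1.41],"rot":[0.000,0.116,0.000]},
{"jaw":255,"travel":[-5.39,0.00,-1.56],"rot":[0.000,0.136,-0.000]},
{"jaw":255,"travel":[-6.18,0.00,-1.68],"rot":[0.000,0.155,0.000]},
{"jaw":255,"travel":[-6.98,0.00,-1.77],"rot":[0.000,0.175,0.000]},
{"jaw":255,"travel":[-7.78,0.00,-1.83],"rot":[0.000,0.194,-0.000]},
{"jaw":255,"travel":[-8.58,0.00,-1.87],"rot":[0.000,0.213,0.000]},
{"jaw":255,"travel":[-9.38,0.00,-1.88],"rot":[0.000,0.233,0.000]},
{"jaw":255,"travel":[-10.19,-0.00,-1.87],"rot":[0.000,0.252,0.000]},
{"jaw":255,"travel":[-10.99,0.00,-1.82],"rot":[0.000,0.271,0.000]},
{"jaw":255,"travel":[-11.79,-0.00,-1.75],"rot":[0.000,0.291,0.000]},
{"jaw":255,"travel":[-12.58,0.00,-1.66],"rot":[0.000,0.310,0.000]},
{"jaw":255,"travel":[-13.38,0.00,-1.53],"rot":[0.000,0.330,-0.000]},
{"jaw":255,"travel":[-14.17,-0.00,-1.38],"rot":[0.000,0.349,0.000]},
```

```bash
python3 -m inch '[{"jaw":255,"travel":[-0.75,0,-0.3],"rot":[0,0.019,0]},{"jaw":255,"travel":[-1.5,0,-0.57],"rot":[0,0.039,0]},{"jaw":255,"travel":[-2.26,0,-0.82],"rot":[0,0.058,0]},{"jaw":255,"travel":[-3.03,0,-1.05],"rot":[0,0.078,0]},{"jaw":255,"travel":[-3.81,0,-1.24],"rot":[0,0.097,0]},{"jaw":255,"travel":[-4.6,0,-1.41],"rot":[0,0.116,0]},{"jaw":255,"travel":[-5.39,0,-1.56],"rot":[0,0.136,0]},{"jaw":255,"travel":[-6.18,0,-1.68],"rot":[0,0.155,0]},{"jaw":255,"travel":[-6.98,0,-1.77],"rot":[0,0.175,0]},{"jaw":255,"travel":[-7.78,0,-1.83],"rot":[0,0.194,0]},{"jaw":255,"travel":[-8.58,0,-1.87],"rot":[0,0.213,0]},{"jaw":255,"travel":[-9.38,0,-1.88],"rot":[0,0.233,0]},{"jaw":255,"travel":[-10.19,0,-1.87],"rot":[0,0.252,0]},{"jaw":255,"travel":[-10.99,0,-1.82],"rot":[0,0.271,0]},{"jaw":255,"travel":[-11.79,0,-1.75],"rot":[0,0.291,0]},{"jaw":255,"travel":[-12.58,0,-1.66],"rot":[0,0.31,0]},{"jaw":255,"travel":[-13.38,0,-1.53],"rot":[0,0.33,0]},{"jaw":255,"travel":[-14.17,0,-1.38],"rot":[0,0.349,0]}]' 
python3 - <<'E'
from h import *
print(ctrl.read_state()['qpos'])
arc((110,85),(-244,10),1.3,1.9,5,-10,18)
E
```

```text
clock: 5.65
position: [502.6, -79.8, 317.2]
orientation: [3.141, 0.086, 1.825]
contact_force: [-4.4, -0.5, -3.9]
finger_gap: 0.274
grip_force: 25.2
[-0.374 -0.19  -0.049  1.661 -0.069  0.941]
model err mm (tool axes) [1.514 0.526 0.279] turn [ 0.001 -0.001  0.   ]
{"jaw":255,"travel":[-0.80,0.00,-0.10],"rot":[0.000,0.015,-0.000]},
{"jaw":255,"travel":[-1.60,0.00,-0.18],"rot":[0.000,0.029,0.000]},
{"jaw":255,"travel":[-2.40,0.00,-0.23],"rot":[-0.000,0.044,-0.000]},
{"jaw":255,"travel":[-3.21,-0.00,-0.25],"rot":[-0.000,0.058,-0.000]},
{"jaw":255,"travel":[-4.01,0.00,-0.24],"rot":[-0.000,0.073,-0.000]},
{"jaw":255,"travel":[-4.82,0.00,-0.21],"rot":[-0.000,0.087,-0.000]},
{"jaw":255,"travel":[-5.62,0.00,-0.15],"rot":[-0.000,0.102,-0.000]},
{"jaw":255,"travel":[-6.42,-0.00,-0.06],"rot":[-0.000,0.116,-0.000]},
{"jaw":255,"travel":[-7.22,-0.00,0.05],"rot":[-0.000,0.131,-0.000]},
{"jaw":255,"travel":[-8.01,0.00,0.19],"rot":[-0.000,0.145,0.000]},
{"jaw":255,"travel":[-8.80,-0.00,0.36],"rot":[0.000,0.160,-0.000]},
{"jaw":255,"travel":[-9.58,-0.00,0.55],"rot":[-0.000,0.175,0.000]},
{"jaw":255,"travel":[-10.36,0.00,0.77],"rot":[-0.000,0.189,-0.000]},
{"jaw":255,"travel":[-11.13,0.00,1.01],"rot":[-0.000,0.204,0.000]},
{"jaw":255,"travel":[-11.88,-0.00,1.28],"rot":[-0.000,0.218,-0.000]},
{"jaw":255,"travel":[-12.63,0.00,1.58],"rot":[0.000,0.233,-0.000]},
{"jaw":255,"travel":[-13.37,-0.00,1.90],"rot":[-0.000,0.247,-0.000]},
{"jaw":255,"travel":[-14.10,0.00,2.24],"rot":[-0.000,0.262,0.000]},
```

```bash
python3 -m inch '[{"jaw":255,"travel":[-0.8,0,-0.1],"rot":[0,0.015,0]},{"jaw":255,"travel":[-1.6,0,-0.18],"rot":[0,0.029,0]},{"jaw":255,"travel":[-2.4,0,-0.23],"rot":[0,0.044,0]},{"jaw":255,"travel":[-3.21,0,-0.25],"rot":[0,0.058,0]},{"jaw":255,"travel":[-4.01,0,-0.24],"rot":[0,0.073,0]},{"jaw":255,"travel":[-4.82,0,-0.21],"rot":[0,0.087,0]},{"jaw":255,"travel":[-5.62,0,-0.15],"rot":[0,0.102,0]},{"jaw":255,"travel":[-6.42,0,-0.06],"rot":[0,0.116,0]},{"jaw":255,"travel":[-7.22,0,0.05],"rot":[0,0.131,0]},{"jaw":255,"travel":[-8.01,0,0.19],"rot":[0,0.145,0]},{"jaw":255,"travel":[-8.8,0,0.36],"rot":[0,0.16,0]},{"jaw":255,"travel":[-9.58,0,0.55],"rot":[0,0.175,0]},{"jaw":255,"travel":[-10.36,0,0.77],"rot":[0,0.189,0]},{"jaw":255,"travel":[-11.13,0,1.01],"rot":[0,0.204,0]},{"jaw":255,"travel":[-11.88,0,1.28],"rot":[0,0.218,0]},{"jaw":255,"travel":[-12.63,0,1.58],"rot":[0,0.233,0]},{"jaw":255,"travel":[-13.2,0,1.82],"rot":[0,0.247,0]},{"jaw":255,"travel":[-13.6,0,2.0],"rot":[0,0.255,0]},{"jaw":255,"travel":[-13.9,0,2.14],"rot":[0,0.262,0]},{"jaw":255,"travel":[-13.9,0,2.14],"rot":[0,0.262,0]}]' 
python3 - <<'E'
from h import *
print(ctrl.read_state()['qpos'])
arc((110,85),(-244,10),1.89,1.9,-10,-10,1)
E
```

```text
clock: 7.32
position: [538.1, -216.5, 307.6]
orientation: [3.141, -0.174, 1.824]
contact_force: [-6.3, -1.5, 0.0]
finger_gap: 0.275
grip_force: 26.0
[-0.664  0.226  0.346  1.829  0.106  0.646]
model err mm (tool axes) [2.562 0.499 0.447] turn [ 0.001  0.001 -0.   ]
{"jaw":255,"travel":[-0.24,0.00,0.05],"rot":[0.000,0.000,0.000]},
```

```bash
python3 -m inch '[{"jaw":130,"travel":[0,0,0],"rot":[0,0,0]},{"jaw":90,"travel":[0,0,0],"rot":[0,0,0]},{"jaw":90,"travel":[0,0,0],"rot":[0,0,0]},{"jaw":90,"travel":[0,0,0],"rot":[0,0,0]},{"jaw":90,"travel":[0,0,-2],"rot":[0,0,0]},{"jaw":90,"travel":[0,0,-4],"rot":[0,0,0]},{"jaw":90,"travel":[0,0,-6],"rot":[0,0,0]},{"jaw":90,"travel":[0,0,-8],"rot":[0,0,0]},{"jaw":90,"travel":[0,0,-8],"rot":[0,0,0]}]' 
python3 - <<'E'
from h import *
v=np.load('case.npy');p,r=cur();T=toolR(v,0)
P=C2W(v,[-76,0,55])[0]-130*T[:,2];print(P,*delta(p,r,P,T))
cv2.imwrite('pics/s2.png',ctrl.get_image('scene'))
E
```

```text
clock: 8.07
position: [542.1, -228.8, 389.8]
orientation: [3.137, -0.171, 1.826]
contact_force: [-0.3, 0.2, 0.1]
finger_gap: 0.646
grip_force: 0.0
[469.904  48.508 185.   ] [24.756 -0.101 25.056] [ 0.004 -0.171  0.001]
```

View pics/s2.png

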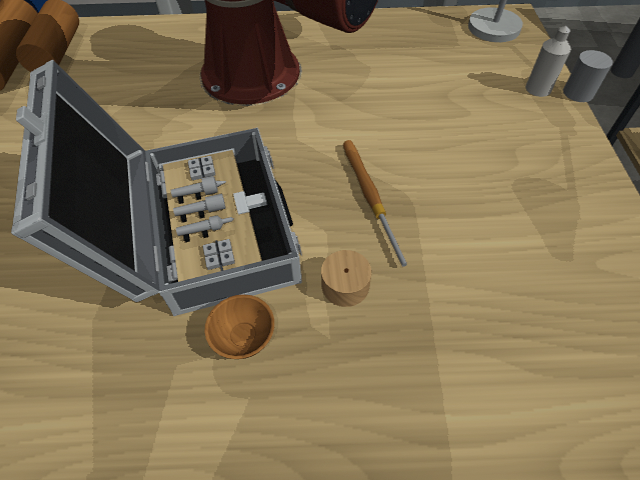

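The lid lies back on its stop. The panel is flat, with its tab at about (250,202) in the scene view. Moving above it.

```bash
python3 -m inch '[{"jaw":90,"travel":[12,-0.1,0],"rot":[0,-0.1,0]},{"jaw":90,"travel":[12,-0.1,0],"rot":[0,-0.1,0]},{"jaw":90,"travel":[12,-0.1,0],"rot":[0,-0.1,0]},{"jaw":90,"travel":[24.8,-0.1,12],"rot":[0.004,-0.171,0]},{"jaw":90,"travel":[24.8,-0.1,12],"rot":[0.004,-0.171,0]},{"jaw":90,"travel":[24.8,-0.1,12],"rot":[0.004,-0.171,0]},{"jaw":90,"travel":[24.8,-0.1,25],"rot":[0.004,-0.171,0]},{"jaw":90,"travel":[24.8,-0.1,25],"rot":[0.004,-0.171,0]},{"jaw":90,"travel":[24.8,-0.1,25],"rot":[0.004,-0.171,0]},{"jaw":90,"travel":[24.8,-0.1,25],"rot":[0.004,-0.171,0]},{"jaw":90,"travel":[24.8,-0.1,25],"rot":[0.004,-0.171,0]},{"jaw":90,"travel":[24.8,-0.1,25],"rot":[0.004,-0.171,0]},{"jaw":90,"travel":[24.8,-0.1,25],"rot":[0.004,-0.171,0]},{"jaw":90,"travel":[24.8,-0.1,25],"rot":[0.004,-0.171,0]}]' 
python3 - <<'E'
from h import *
v=np.load('case.npy');p,r=cur();T=toolR(v,0)
im=ctrl.get_image('wrist');cv2.imwrite('pics/w3.png',im)
P=C2W(v,[-76,0,55])[0]+6*T[:,2];print(ctrl.read_state()['qpos'],*delta(p,r,P,T))
c=ctrl.camera_params('wrist');K=np.array(c['tool_from_camera'])
for q in ([-88,-12,61],[-88,12,61],[-52,-12,61],[-52,12,61],[-102,-152,85],[-102,152,85]):
    t=r.T@(C2W(v,q)[0]-p);k=K[:3,:3].T@(t-K[:3,3]);print(q,c['fx']*k[0]/k[2]+c['cx'],c['fy']*k[1]/k[2]+c['cy'])
E
```

```text
clock: 9.28
position: [469.9, 49.2, 185.5]
orientation: [3.141, -0.002, 1.825]
contact_force: [-0.1, -0.1, 0.1]
finger_gap: 0.651
grip_force: 0.0
[-0.175 -0.294 -0.376  1.49   0.002  1.142] [-0.099 -0.022 13.65 ] [ 0.    -0.002  0.   ]
[-88, -12, 61] 308.12672456666616 212.10894201817666
[-88, 12, 61] 343.5075235552093 212.05550015817198
[-52, -12, 61] 308.85325606989056 262.1272346989023
[-52, 12, 61] 342.9693866212 262.07051203186097
[-102, -152, 85] 76.19863308123786 198.62007191723183
[-102, 152, 85] 574.9195159192554 197.88774646432867
```

View pics/w3.png

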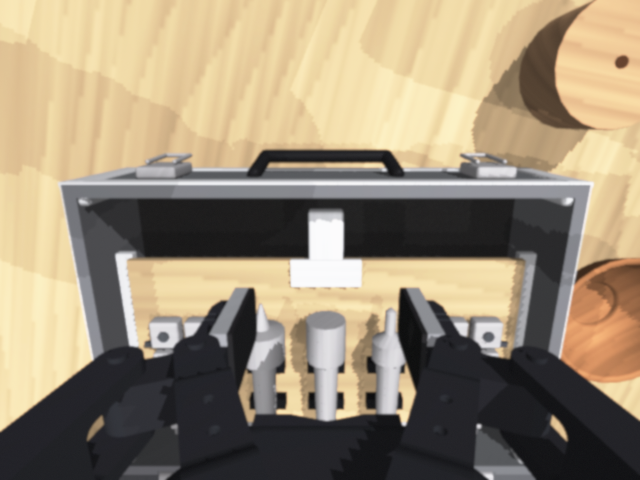

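The panel tab spans (308–344, 210–260), as predicted. Descending to grip it.

```bash
python3 -m inch '[{"jaw":90,"travel":[-0.1,0,4],"rot":[0,0,0]},{"jaw":90,"travel":[-0.1,0,7],"rot":[0,0,0]},{"jaw":90,"travel":[-0.1,0,10],"rot":[0,0,0]},{"jaw":90,"travel":[-0.1,0,12],"rot":[0,0,0]},{"jaw":90,"travel":[-0.1,0,13.6],"rot":[0,0,0]},{"jaw":90,"travel":[-0.1,0,13.6],"rot":[0,0,0]},{"jaw":255,"travel":[-0.1,0,13.6],"rot":[0,0,0]},{"jaw":255,"travel":[-0.1,0,13.6],"rot":[0,0,0]},{"jaw":255,"travel":[-0.1,0,13.6],"rot":[0,0,0]},{"jaw":255,"travel":[-0.1,0,13.6],"rot":[0,0,0]},{"jaw":255,"travel":[-0.1,0,13.6],"rot":[0,0,0]},{"jaw":255,"travel":[-0.1,0,13.6],"rot":[0,0,0]},{"jaw":255,"travel":[-0.1,0,13.6],"rot":[0,0,0]}]' 25
python3 - <<'E'
from h import *
arc((90,55),(-166,0),0,.7,0,0,19)
E
```

```text
clock: 10.42
position: [469.3, 48.8, 49.3]
orientation: [-3.14, -0.002, 1.825]
contact_force: [-4.0, -2.3, 7.5]
finger_gap: 0.273
grip_force: 25.3
model err mm (tool axes) [-0.487  0.534  0.329] turn [-0.001 -0.002  0.001]
{"jaw":255,"travel":[-0.01,-0.00,-0.61],"rot":[0.000,0.000,0.000]},
{"jaw":255,"travel":[-0.05,-0.00,-1.22],"rot":[0.000,0.000,0.000]},
{"jaw":255,"travel":[-0.10,0.00,-1.83],"rot":[0.000,0.000,0.000]},
{"jaw":255,"travel":[-0.18,0.00,-2.44],"rot":[0.000,0.000,0.000]},
{"jaw":255,"travel":[-0.28,-0.00,-3.04],"rot":[0.000,0.000,0.000]},
{"jaw":255,"travel":[-0.40,-0.00,-3.64],"rot":[0.000,0.000,0.000]},
{"jaw":255,"travel":[-0.55,-0.00,-4.23],"rot":[0.000,0.000,0.000]},
{"jaw":255,"travel":[-0.72,-0.00,-4.82],"rot":[0.000,0.000,0.000]},
{"jaw":255,"travel":[-0.90,-0.00,-5.40],"rot":[0.000,0.000,0.000]},
{"jaw":255,"travel":[-1.11,-0.00,-5.98],"rot":[0.000,0.000,0.000]},
{"jaw":255,"travel":[-1.34,-0.00,-6.54],"rot":[0.000,0.000,0.000]},
{"jaw":255,"travel":[-1.60,-0.00,-7.10],"rot":[0.000,0.000,0.000]},
{"jaw":255,"travel":[-1.87,-0.00,-7.65],"rot":[0.000,0.000,0.000]},
{"jaw":255,"travel":[-2.16,0.00,-8.19],"rot":[0.000,0.000,0.000]},
{"jaw":255,"travel":[-2.47,-0.00,-8.71],"rot":[0.000,0.000,0.000]},
{"jaw":255,"travel":[-2.80,-0.00,-9.23],"rot":[0.000,0.000,0.000]},
{"jaw":255,"travel":[-3.15,-0.00,-9.73],"rot":[0.000,0.000,0.000]},
{"jaw":255,"travel":[-3.52,-0.00,-10.22],"rot":[0.000,0.000,0.000]},
{"jaw":255,"travel":[-3.90,-0.00,-10.69],"rot":[0.000,0.000,0.000]},
```

```bash
python3 -m inch '[{"jaw":255,"travel":[0,0,-0.3],"rot":[0,0,0]},{"jaw":255,"travel":[-0.02,0,-0.7],"rot":[0,0,0]},{"jaw":255,"travel":[-0.05,0,-1.22],"rot":[0,0,0]},{"jaw":255,"travel":[-0.1,0,-1.83],"rot":[0,0,0]},{"jaw":255,"travel":[-0.18,0,-2.44],"rot":[0,0,0]},{"jaw":255,"travel":[-0.28,0,-3.04],"rot":[0,0,0]},{"jaw":255,"travel":[-0.4,0,-3.64],"rot":[0,0,0]},{"jaw":255,"travel":[-0.55,0,-4.23],"rot":[0,0,0]},{"jaw":255,"travel":[-0.72,0,-4.82],"rot":[0,0,0]},{"jaw":255,"travel":[-0.9,0,-5.4],"rot":[0,0,0]},{"jaw":255,"travel":[-1.11,0,-5.98],"rot":[0,0,0]},{"jaw":255,"travel":[-1.34,0,-6.54],"rot":[0,0,0]},{"jaw":255,"travel":[-1.6,0,-7.1],"rot":[0,0,0]},{"jaw":255,"travel":[-1.87,0,-7.65],"rot":[0,0,0]},{"jaw":255,"travel":[-2.16,0,-8.19],"rot":[0,0,0]},{"jaw":255,"travel":[-2.47,0,-8.71],"rot":[0,0,0]},{"jaw":255,"travel":[-2.8,0,-9.23],"rot":[0,0,0]},{"jaw":255,"travel":[-3.15,0,-9.73],"rot":[0,0,0]},{"jaw":255,"travel":[-3.52,0,-10.22],"rot":[0,0,0]},{"jaw":255,"travel":[-3.9,0,-10.69],"rot":[0,0,0]}]' 
python3 - <<'E'
from h import *
print(ctrl.read_state()['qpos'])
arc((90,55),(-166,0),0.7,1.395,0,8,18)
E
```

```text
clock: 12.08
position: [478.7, 11.8, 154.5]
orientation: [-3.14, -0.005, 1.826]
contact_force: [4.3, 2.3, -5.5]
finger_gap: 0.272
grip_force: 24.8
[-0.252 -0.267 -0.409  1.433  0.004  1.064]
model err mm (tool axes) [-1.298  0.663 -1.481] turn [-0.002 -0.005  0.001]
{"jaw":255,"travel":[-0.43,0.00,-0.48],"rot":[0.000,-0.008,0.000]},
{"jaw":255,"travel":[-0.87,0.00,-0.95],"rot":[0.000,-0.016,0.000]},
{"jaw":255,"travel":[-1.33,0.00,-1.40],"rot":[0.000,-0.023,0.000]},
{"jaw":255,"travel":[-1.81,-0.00,-1.83],"rot":[-0.000,-0.031,-0.000]},
{"jaw":255,"travel":[-2.31,0.00,-2.24],"rot":[0.000,-0.039,-0.000]},
{"jaw":255,"travel":[-2.82,0.00,-2.63],"rot":[0.000,-0.047,0.000]},
{"jaw":255,"travel":[-3.35,0.00,-3.00],"rot":[-0.000,-0.054,-0.000]},
{"jaw":255,"travel":[-3.89,-0.00,-3.35],"rot":[-0.000,-0.062,0.000]},
{"jaw":255,"travel":[-4.44,0.00,-3.69],"rot":[-0.000,-0.070,0.000]},
{"jaw":255,"travel":[-5.01,0.00,-4.00],"rot":[-0.000,-0.078,-0.000]},
{"jaw":255,"travel":[-5.59,0.00,-4.28],"rot":[0.000,-0.085,0.000]},
{"jaw":255,"travel":[-6.17,0.00,-4.55],"rot":[-0.000,-0.093,-0.000]},
{"jaw":255,"travel":[-6.77,0.00,-4.79],"rot":[-0.000,-0.101,0.000]},
{"jaw":255,"travel":[-7.38,0.00,-5.01],"rot":[-0.000,-0.109,0.000]},
{"jaw":255,"travel":[-7.99,0.00,-5.21],"rot":[-0.000,-0.116,0.000]},
{"jaw":255,"travel":[-8.62,0.00,-5.38],"rot":[-0.000,-0.124,0.000]},
{"jaw":255,"travel":[-9.24,-0.00,-5.53],"rot":[-0.000,-0.132,0.000]},
{"jaw":255,"travel":[-9.88,0.00,-5.66],"rot":[-0.000,-0.140,0.000]},
```

```bash
python3 -m inch '[{"jaw":255,"travel":[-0.43,0,-0.48],"rot":[0,-0.008,0]},{"jaw":255,"travel":[-0.87,0,-0.95],"rot":[0,-0.016,0]},{"jaw":255,"travel":[-1.33,0,-1.4],"rot":[0,-0.023,0]},{"jaw":255,"travel":[-1.81,0,-1.83],"rot":[0,-0.031,0]},{"jaw":255,"travel":[-2.31,0,-2.24],"rot":[0,-0.039,0]},{"jaw":255,"travel":[-2.82,0,-2.63],"rot":[0,-0.047,0]},{"jaw":255,"travel":[-3.35,0,-3],"rot":[0,-0.054,0]},{"jaw":255,"travel":[-3.89,0,-3.35],"rot":[0,-0.062,0]},{"jaw":255,"travel":[-4.44,0,-3.69],"rot":[0,-0.07,0]},{"jaw":255,"travel":[-5.01,0,-4],"rot":[0,-0.078,0]},{"jaw":255,"travel":[-5.59,0,-4.28],"rot":[0,-0.085,0]},{"jaw":255,"travel":[-6.17,0,-4.55],"rot":[0,-0.093,0]},{"jaw":255,"travel":[-6.77,0,-4.79],"rot":[0,-0.101,0]},{"jaw":255,"travel":[-7.38,0,-5.01],"rot":[0,-0.109,0]},{"jaw":255,"travel":[-7.99,0,-5.21],"rot":[0,-0.116,0]},{"jaw":255,"travel":[-8.5,0,-5.35],"rot":[0,-0.124,0]},{"jaw":255,"travel":[-9.0,0,-5.48],"rot":[0,-0.13,0]},{"jaw":255,"travel":[-9.4,0,-5.57],"rot":[0,-0.135,0]},{"jaw":255,"travel":[-9.7,0,-5.63],"rot":[0,-0.14,0]},{"jaw":255,"travel":[-9.88,0,-5.66],"rot":[0,-0.14,0]}]' 
python3 -m inch '[{"jaw":255,"travel":[0,0,0],"rot":[0,0,0]},{"jaw":255,"travel":[0,0,0],"rot":[0,0,0]},{"jaw":255,"travel":[0,0,0],"rot":[0,0,0]},{"jaw":255,"travel":[0,0,0],"rot":[0,0,0]},{"jaw":255,"travel":[0,0,0],"rot":[0,0,0]},{"jaw":255,"travel":[0,0,0],"rot":[0,0,0]},{"jaw":255,"travel":[0,0,0],"rot":[0,0,0]},{"jaw":255,"travel":[0,0,0],"rot":[0,0,0]}]'
python3 - <<'E'
from h import *
arc((90,55),(-166,0),1.395,1.395,8,8,1)
cv2.imwrite('pics/s4.png',ctrl.get_image('scene'));cv2.imwrite('pics/w4.png',ctrl.get_image('wrist'))
v=np.load('case.npy')
for th in (1.295,1.395,1.495):
  g=lambda d:[90-d*np.cos(th),55+d*np.sin(th)]
  print(th,proj('scene',C2W(v,[[g(142)[0],s,g(142)[1]] for s in(-142,142)])))
E
```

```text
clock: 13.75
position: [503.8, -84.9, 210.7]
orientation: [-3.139, 0.137, 1.825]
contact_force: [1.0, 4.5, 6.2]
finger_gap: 0.274
grip_force: 26.3
clock: 14.42
position: [503.8, -84.8, 210.6]
orientation: [-3.139, 0.137, 1.826]
contact_force: [2.1, 3.9, 5.1]
finger_gap: 0.272
grip_force: 26.2
model err mm (tool axes) [-0.515  0.617 -1.814] turn [-0.002 -0.003  0.001]
{"jaw":255,"travel":[0.00,0.00,0.00],"rot":[0.000,0.000,0.000]},
1.295 [[160.083 105.422]
 [177.922 232.52 ]]
1.395 [[151.382 105.467]
 [167.184 233.52 ]]
1.495 [[142.699 106.205]
 [156.412 235.174]]
```

View pics/s4.png

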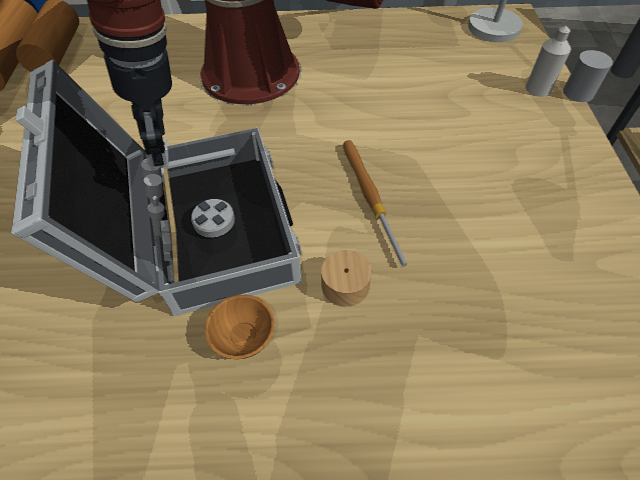

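View pics/w4.png

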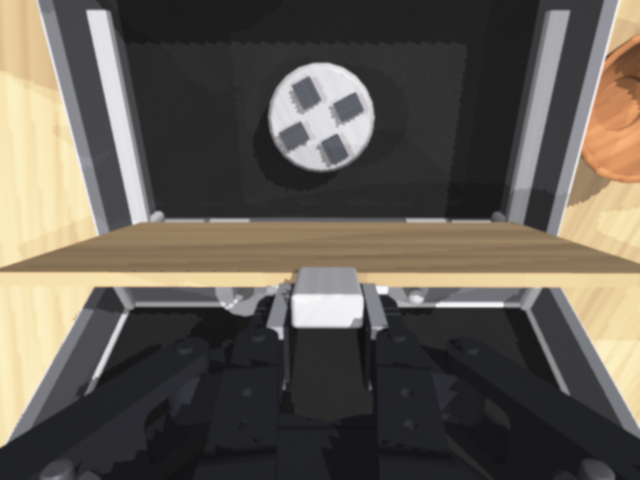

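The scene view shows the lid back, the panel near upright, and the chuck undisturbed at (213,217). In the wrist view the panel's front edge lies at rows 272–287, with the tab between the fingers. I'll check the angle from that edge.

```bash
python3 - <<'E'
from h import *
v=np.load('case.npy');p,r=cur();print(ctrl.read_state()['qvel'])
c=ctrl.camera_params('wrist');K=np.array(c['tool_from_camera'])
for th in (1.295,1.345,1.395,1.445,1.495):
  for o in(-3,3):
    q=[90-142*np.cos(th)+o*np.sin(th),0,55+142*np.sin(th)+o*np.cos(th)]
    for y in (0,):
      t=r.T@(C2W(v,q)[0]-p);k=K[:3,:3].T@(t-K[:3,3]);print(th,o,c['fy']*k[1]/k[2]+c['cy'])
E
```

```text
[ 0.     0.001  0.002  0.002 -0.001  0.001]
1.295 -3 258.17527784930917
1.295 3 272.3646483704327
1.345 -3 274.93586268267535
1.345 3 288.7332125796641
1.395 -3 291.2219348445374
1.395 3 304.5156705743527
1.445 -3 306.9024796425576
1.445 3 319.59314467162886
1.495 -3 321.8610191755406
1.495 3 333.8629861162266
```

```bash
python3 - <<'E'
from h import *
v=np.load('case.npy');p,r=cur()
c=ctrl.camera_params('wrist');K=np.array(c['tool_from_camera'])
im=cv2.imread('pics/w4.png').astype(int)
print('col326',[(i,im[i,326].sum()//3) for i in range(210,340,3)])
print('col200',[(i,im[i,200].tolist()) for i in range(214,296,3)])
def row(q):
    t=r.T@(C2W(v,q)[0]-p);k=K[:3,:3].T@(t-K[:3,3]);return c['fy']*k[1]/k[2]+c['cy']
O=[(142,-3,272),(142,3,287),(178,-6,293),(178,6,327)]
def f(u):
    th,dx,dz=u
    return [row([90+dx-d*np.cos(th)+o*np.sin(th),0,55+dz+d*np.sin(th)+o*np.cos(th)])-w for d,o,w in O]+[dx*1,dz*1]
s=least_squares(f,[1.36,0,0]);print(s.x,s.fun)
print('rim back inner/outer',row([102,0,85]),row([110,0,85]),'front wall rim inner',row([-102,0,85]),'chuck floor')
E
```

```text
col326 [(210, np.int64(42)), (213, np.int64(41)), (216, np.int64(49)), (219, np.int64(96)), (222, np.int64(118)), (225, np.int64(129)), (228, np.int64(125)), (231, np.int64(122)), (234, np.int64(123)), (237, np.int64(120)), (240, np.int64(119)), (243, np.int64(114)), (246, np.int64(112)), (249, np.int64(118)), (252, np.int64(122)), (255, np.int64(111)), (258, np.int64(106)), (261, np.int64(114)), (264, np.int64(114)), (267, np.int64(137)), (270, np.int64(151)), (273, np.int64(151)), (276, np.int64(151)), (279, np.int64(151)), (282, np.int64(152)), (285, np.int64(152)), (288, np.int64(152)), (291, np.int64(152)), (294, np.int64(197)), (297, np.int64(238)), (300, np.int64(243)), (303, np.int64(244)), (306, np.int64(243)), (309, np.int64(242)), (312, np.int64(242)), (315, np.int64(241)), (318, np.int64(240)), (321, np.int64(239)), (324, np.int64(232)), (327, np.int64(149)), (330, np.int64(42)), (333, np.int64(44)), (336, np.int64(42)), (339, np.int64(42))]
col200 [(214, [41, 41, 42]), (217, [67, 66, 66]), (220, [161, 160, 162]), (223, [110, 137, 158]), (226, [99, 129, 152]), (229, [96, 124, 146]), (232, [100, 129, 152]), (235, [97, 127, 149]), (238, [97, 125, 148]), (241, [98, 128, 150]), (244, [93, 122, 143]), (247, [84, 108, 128]), (250, [89, 116, 136]), (253, [91, 118, 138]), (256, [86, 113, 133]), (259, [92, 119, 140]), (262, [85, 111, 130]), (265, [85, 110, 129]), (268, [89, 116, 136]), (271, [101, 132, 155]), (274, [165, 217, 239]), (277, [167, 219, 240]), (280, [167, 219, 240]), (283, [169, 220, 241]), (286, [154, 195, 223]), (289, [100, 94, 95]), (292, [97, 92, 92]), (295, [86, 82, 82])]
[1.331 0.659 0.025] [-0.165 -1.279 -0.011  0.947  0.659  0.025]
rim back inner/outer 256.68122710004627 266.53262161556734 front wall rim inner -103.58714610326442 chuck floor
```

Vision puts the panel at about 1.335 rad, so the tab has shifted slightly in the pads. That is inside the band, but I'll centre it by moving about 9 mm along the arc.

```bash
python3 -m inch '[{"jaw":255,"travel":[-0.1,0,0],"rot":[0,0,0]},{"jaw":255,"travel":[-0.25,0,-0.02],"rot":[0,0,0]},{"jaw":255,"travel":[-0.4,0,-0.02],"rot":[0,0,0]},{"jaw":255,"travel":[-0.55,0,-0.03],"rot":[0,0,0]},{"jaw":255,"travel":[-0.7,0,-0.04],"rot":[0,0,0]},{"jaw":255,"travel":[-0.8,0,-0.05],"rot":[0,0,0]},{"jaw":255,"travel":[-0.9,0,-0.05],"rot":[0,0,0]},{"jaw":255,"travel":[-0.9,0,-0.05],"rot":[0,0,0]},{"jaw":255,"travel":[-0.9,0,-0.05],"rot":[0,0,0]},{"jaw":255,"travel":[-0.9,0,-0.05],"rot":[0,0,0]},{"jaw":255,"travel":[-0.9,0,-0.05],"rot":[0,0,0]},{"jaw":255,"travel":[-0.9,0,-0.05],"rot":[0,0,0]}]'
python3 - <<'E'
from h import *
v=np.load('case.npy');p,r=cur()
c=ctrl.camera_params('wrist');K=np.array(c['tool_from_camera'])
im=ctrl.get_image('wrist');cv2.imwrite('pics/w5.png',im);im=im.astype(int)
print('col326',[(i,int(im[i,326].sum()//3)) for i in range(250,350,2)])
print('col200',[(i,im[i,200].tolist()) for i in range(260,310,2)])
def row(q):
    t=r.T@(C2W(v,q)[0]-p);k=K[:3,:3].T@(t-K[:3,3]);return c['fy']*k[1]/k[2]+c['cy']
for th in (1.335,1.365,1.395,1.425): print(th,[round(row([90-d*np.cos(th)+o*np.sin(th),0,55+d*np.sin(th)+o*np.cos(th)])) for d,o in((142,-3),(142,3),(178,-6),(178,6))])
E
```

```text
clock: 15.52
position: [506.0, -93.2, 212.0]
orientation: [-3.139, 0.137, 1.825]
contact_force: [2.6, 2.7, 5.9]
finger_gap: 0.278
grip_force: 26.2
col326 [(250, 115), (252, 110), (254, 117), (256, 122), (258, 122), (260, 121), (262, 123), (264, 143), (266, 160), (268, 161), (270, 161), (272, 161), (274, 160), (276, 161), (278, 161), (280, 161), (282, 162), (284, 161), (286, 161), (288, 162), (290, 162), (292, 162), (294, 172), (296, 214), (298, 238), (300, 241), (302, 242), (304, 242), (306, 242), (308, 242), (310, 241), (312, 241), (314, 241), (316, 241), (318, 239), (320, 238), (322, 238), (324, 236), (326, 221), (328, 148), (330, 51), (332, 43), (334, 42), (336, 43), (338, 43), (340, 44), (342, 42), (344, 42), (346, 43), (348, 43)]
col200 [(260, [89, 116, 136]), (262, [91, 119, 139]), (264, [92, 122, 142]), (266, [95, 124, 145]), (268, [105, 137, 160]), (270, [155, 202, 231]), (272, [167, 218, 240]), (274, [167, 217, 240]), (276, [167, 218, 240]), (278, [166, 217, 240]), (280, [167, 217, 240]), (282, [155, 199, 227]), (284, [108, 119, 131]), (286, [85, 81, 81]), (288, [85, 81, 80]), (290, [102, 98, 98]), (292, [147, 144, 143]), (294, [163, 159, 159]), (296, [92, 90, 90]), (298, [27, 27, 27]), (300, [25, 23, 25]), (302, [23, 23, 24]), (304, [24, 24, 24]), (306, [23, 23, 24]), (308, [23, 24, 24])]
1.335 [252, 266, 268, 304]
1.365 [262, 276, 284, 319]
1.395 [272, 285, 300, 334]
1.425 [281, 295, 315, 348]
```

View pics/w5.png

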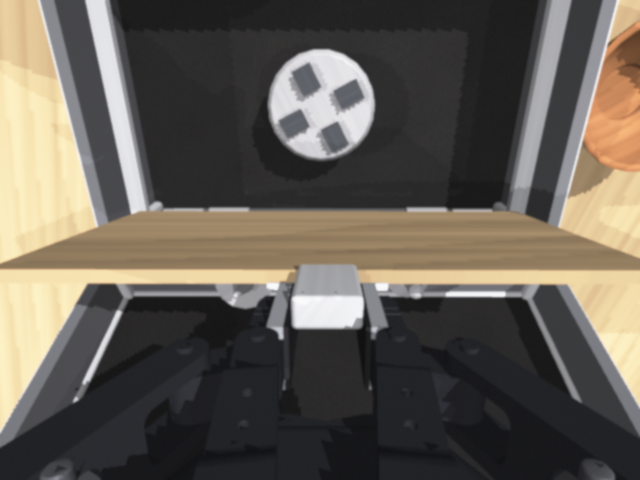

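The edge now sits at rows 269–283 and the tab end at 295–328, which gives about 1.387 rad. Holding briefly, then handing in.

```bash
python3 -m inch '[{"jaw":255,"travel":[0,0,0],"rot":[0,0,0]},{"jaw":255,"travel":[0,0,0],"rot":[0,0,0]},{"jaw":255,"travel":[0,0,0],"rot":[0,0,0]},{"jaw":255,"travel":[0,0,0],"rot":[0,0,0]},{"jaw":255,"travel":[0,0,0],"rot":[0,0,0]},{"jaw":255,"travel":[0,0,0],"rot":[0,0,0]},{"jaw":255,"travel":[0,0,0],"rot":[0,0,0]},{"jaw":255,"travel":[0,0,0],"rot":[0,0,0]}]' && python3 -c "
from rig import ctrl
print(ctrl.finish_job())"
```

```text
clock: 16.23
position: [505.9, -93.2, 211.9]
orientation: [-3.139, 0.137, 1.825]
contact_force: [1.7, 2.2, 5.6]
finger_gap: 0.276
grip_force: 26.2
the job is handed in; nothing more can be done
None
```

The job is handed in at 16 s with no verdict returned: the lid rests back on its stop, let go, and the panel is held by its tab, still, at about 1.39 rad by the wrist camera (balance 1.395), with no sign in the pictures that the chuck or the other things moved.

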